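Shim the rocking seismometer plate

ROBOT

A 6-joint arm with a two-finger parallel gripper is mounted at the origin on the work surface. World frame = base frame: x ahead of the robot, y to its left, z up, the work surface at z = 0. Lengths are in m, angles in degrees, forces in N, time in s.
With the tool pointing down it reaches from about 0.375 to 0.9 m from the base axis. Payload 3.1 kg.
Tool frame: the origin (TCP) lies on the centre line of the jaws, within the pads' length; the fingertips stand 25 mm ahead of it and the grasp point (between the pads) lies 6 mm ahead of it; z points along the fingers, y is the line along which they close (so a half turn about z gives the same grasp; the last joint's range is limited). The gripper opens to 87 mm and grips with 3 to 60 N. Pads are 19 mm wide; open, the fingers measure 117 mm over their backs; the gripper's body (75 mm by 190 mm) begins 51 mm behind the grasp point.
Start: joints at [60.762, 30.224, 82.088, -0, 67.689, -10.227], TCP at [0.204, 0.591, 0.209] pointing down, gripper open.
Joint ranges: [-176.69, 176.69], [-43.24, 126.21], [12.49, 139.97], [-82, 262], [0, 151.66], [-163.58, 163.58]. Speed limits (degrees/s): [159.86, 159.86, 180, 180, 180, 180].

INTERFACE

Orientations are given as a 3x3 rotation matrix whose columns are the frame's x, y, z axes.
In Python, from rig import read_state, capture, camera_params, hand_in gives the robot as it stands.
- The arm moves only by the tool apply_moves, never from a script. Its argument "rows" is a list of rows, each an object of numbers: "x", "y", "z": the shift along the tool's x, y, z in mm; "rx", "ry", "rz": the turn, a rotation vector about the tool's x, y, z in units of 6 degrees (1.0 is 6 degrees); "claw": the closure in counts, from 0 (fully open) to 255 (shut). A call has 1 to 10 rows; each row is the pose to reach, as a shift and turn from the pose commanded when the call began, along the tool's axes at that moment; what a row does not reach only later rows make up. A row lasts 1/8 s, in which the tool goes at most 62.5 mm and 10.7 degrees, less where a joint would pass 70% of its speed; a pose out of reach is approached as far as the arm can. A call with a gripper value outside its range is refused whole. The fingers move at their own pace and stop on an object; the grip force is fixed at half the most. Time passes only in rows, so rows that repeat a pose let the fingers close. It gives the time, the measured TCP pose, the force, the opening and the grip force at its end, in the units of the state.
- read_state(): the state, without advancing time (a new reading comes with each control period).
- capture(name): name is "scene" or "top"; returns (picture, depth): 420x560x3 uint8, red, green, blue; 420x560 float32, m along the optical axis (not along the pixel's ray), 0 where there is no reading.
- camera_params(name): a dict with "fx", "fy", "cx", "cy" (pixels), "xyz" and "orientation" of the camera in the world. Camera axes: x right, y up, looking along -z (the intrinsics and any distortion apply to the point x, -y, -z); pixel columns grow to the right and rows downward; lengths in m; the calibration is good to about 2 mm. A picture is of the moment at which its call begins. camera_params takes no time and is no camera call.
- hand_in(): hands the job in; it is judged then, once.
The state is a dict: "time_s": time; "joint_positions": joint angles; "qvel": joint speeds; "tau": joint torques, N m; "position": TCP position; "tcp_rot": TCP orientation; "force": force on the tool from outside, world axes, zero at the start; "moment": the same for the moment, N m; "opening": opening from 0.0 (shut) to 1.0 (fully open); "grasp_force": force on a finger pad.
Only numpy, scipy, OpenCV 4.12 (cv2) and the standard library are available. Lean on these libraries where they do the work, as an engineer would, in place of code of your own. Each camera call takes 0.05 s, during which the arm holds its last target. There are 200 camera calls.

TASK

The plate carrying the chrome sensor bell jar rocks because the single foot at one end is too short. With the fingertips, push the wooden wedge shim along the marble, thin end first, under that short foot until the plate is level and no longer rocks; stop there and do not ram it. Only push the shim - never pick it up or tip it - do not touch the instrument itself, leave everything else where it is, and back away at the end.

Things in the scene. Friction and masses are not known exactly. Their poses are not given: they have to be found in the camera images.
- shim: Loose dark-wood wedge, 140 mm long (x), 45 mm wide, 0.11 kg, flat on the marble. Origin: centre of underside. Tip at x = +70 mm, 4 mm thick; the top rises evenly to 22 mm at x = -40 mm, then a level block to the upright heel face at x = -70 mm. Starts up to 25 mm and 0.25 rad out of line with the foot, tip towards it. Slides at a few newtons; stays where left, also under the foot.
- stand: Fixed dark steel fulcrum (place and yaw vary), 44 x 178 mm, 50 mm high. Origin on the marble below the pivot, z up. Its +x is the direction the shim goes in; the short foot is at x = -120 mm, y = 0. It carries the rocking plate, 280 mm (x) by 150 mm, top 47 mm up when level, with the chrome bell jar (116 mm dia., to 190 mm up) at x = -35 mm. Room under the plate for the shim up to x = -20 mm.
- plate (a joint): Tilt of the rocking plate in rad. -0.07: short-foot end hangs fully down, as at the start (it falls back there by its own weight). 0: level; the two far feet (x = +120 mm) then meet the marble and a stop at +0.002 ends the motion. Lifting the short foot takes 1 to 3 N.
- foot (a point): Lowest point of the short foot, a steel leg with a ball end of 16 mm diameter under one end of the plate: about 7 mm above the marble at the start, 15.5 mm when the plate is level (the ball then rides on the wedge about 70 mm from the thin tip).
- disc: Bystander: white nylon levelling disc, 64 mm dia., 12 mm high, on the marble beside the instrument. Origin: centre of the underside.
- pad: Bystander: black rubber isolation pad 80 x 80 x 14 mm beside the instrument. Origin: centre of the underside.
- bolt: Bystander: bronze anchor bolt standing on its hexagonal head, 68 mm high, head 32 mm across, behind the shim's heel. Origin: centre of the underside.
- level: Bystander: aluminium level bar 150 x 24 x 40 mm. Origin: centre of the underside.
- driver: Bystander: screwdriver lying on the marble. Origin: on its underside.
- jar: Bystander: small spare chrome bell jar, 84 mm dia., 99 mm high, beyond the instrument's far end. Origin: centre of the underside.
- mug: Bystander: white ceramic mug, 76 mm dia., 90 mm high. Origin: centre of the underside.
There are look-alikes about, which are no part of the job. Several things have the shape of the shim; the one meant has the colours described above.

How it is judged (in metres and radians):
At the end, for the whole second after the job is handed in: The plate is level within 0.012 rad, carried by the shim whose ramp is under the short foot (the foot presses on it with more than 0.4 N), and the shim lies flat and still on the marble (value of joint plate between -0.012 and 0.012 rad and contact force between shim and stand above 0.4 N and linear speed of shim below 0.005 m/s and height (world z) of shim below 0.004 m and angle between shim's own z axis and vertical below 0.05 rad and x of foot in the frame of shim between -0.045 and 0.04 m); the robot touches nothing.
It fails at once if the shim is lifted (10 mm) or tipped (0.2 rad) (height (world z) of shim above 0.01 m or angle between shim's own z axis and vertical above 0.2 rad).
It fails at once if the robot touches the instrument (over 1.5 N) (contact force between any of the fingers, the arm and stand above 1.5 N).
It fails at once if the shim is rammed against the instrument (over 30 N) (contact force between shim and stand above 30 N).
It fails at once if another object is moved by more than 20 mm (distance of any of disc, pad, bolt, level, driver, jar, mug from where it was at the start of the episode above 0.02 m).
It also fails if it takes over 64 s, if anything falls off the work surface, if the arm or the gripper's body presses on something with over 40 N, if the wrist force passes 120 N, or if a joint passes its speed limit or range.

## Working session

There is one attempt and no reset: what is moved stays moved. The work goes in short steps, Python scripts to look and compute and a tool call to move; the robot and the scene stay as the last step left them, time stands still between calls to the robot, and variables do not carry over. Pictures are saved under pics/ and viewed, at most 10 in all, crops included, and the job is handed in when it is done.

Besides the shell and the picture viewer there is one more tool, called as name([rows], argument=value, ...), one row to a line, values as JSON. apply_moves: Moves the arm, as the interface text tells. Its arguments: {"type":"object","properties":{"rows":{"type":"array"}},"required":["rows"]}

```bash
mkdir -p pics
cat > h.py <<'E'
import numpy as np,cv2
from rig import *
def cloud(n):
    im,d=capture(n);p=camera_params(n)
    v,u=np.mgrid[:420,:560]
    P=np.stack([(u-p['cx'])/p['fx']*d,-(v-p['cy'])/p['fy']*d,-d],-1)
    W=P@np.array(p['orientation']).T+np.array(p['xyz'])
    W[d==0]=np.nan
    return im,d,W
E
python3 - <<'E'
from h import *
for n in('top','scene'):
    im,d,W=cloud(n);cv2.imwrite(f'pics/{n}0.png',im[:,:,::-1]);np.savez(n+'0',im=im,W=W);p=camera_params(n);print(p)
s=read_state();print(s['time_s'],s['position'],s['tcp_rot'],s['force'])
E
```

```text
{'fx': 527.303207606805, 'fy': 527.303207606805, 'cx': 282.4198485981697, 'cy': 205.67459077023736, 'xyz': array([0.36808916, 0.00849563, 1.53950729]), 'orientation': array([[-0.00112192,  0.99260655, -0.1213712 ],
       [-0.99989288, -0.0028847 , -0.01434912],
       [-0.01459315,  0.12134211,  0.99250347]])}
{'fx': 443.0203790538493, 'fy': 443.0203790538493, 'cx': 280.43977120722667, 'cy': 202.48791593019692, 'xyz': array([1.29098691, 0.12332921, 0.80282422]), 'orientation': array([[-0.13381518, -0.68947847,  0.71183771],
       [ 0.99090405, -0.08277174,  0.10610378],
       [-0.01423622,  0.71956117,  0.69428312]])}
0.1 [0.20321452 0.59032192 0.20814635] [[-9.45461877e-01  3.25731309e-01 -9.76333201e-04]
 [ 3.25732571e-01  9.45460375e-01 -1.72358761e-03]
 [ 3.61657906e-04 -1.94760990e-03 -9.99998038e-01]] [ 0.13756741 -0.05415854 -0.38470286]
```

View pics/top0.png

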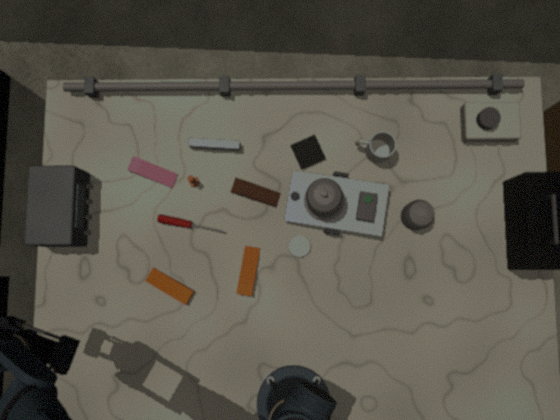

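View pics/scene0.png

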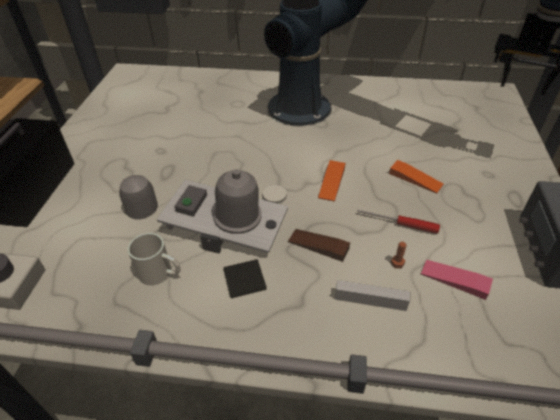

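Candidates of wedge shape in top0: dark brown (256,192), orange (249,271) and (170,286), pink (152,172). Only the brown one matches dark wood, and its tip points to the plate (plate about (337,204), bolt (194,181), driver (190,222)). I'll confirm it in a crop and measure.

Run:
```python
from h import *
z=np.load('top0.npz');im,W=z['im'],z['W']
c=im[140:260,170:410];cv2.imwrite('pics/crop.png',np.clip(cv2.resize(c,(800,400),interpolation=2)[:,:,::-1]*1.8,0,255).astype('u1'))
for nm in('top','scene'):
    z=np.load(nm+'0.npz');im,W=z['im'],z['W'];X=W[...,0];Y=W[...,1];Z=W[...,2]
    print(nm,'ground',np.nanmedian(Z[(X>.3)&(X<.7)&(abs(Y)<.4)]))
    b=(210,165,300,220) if nm=='top' else (280,220,360,265)
    r=np.zeros(Z.shape,bool);r[b[1]:b[3],b[0]:b[2]]=1
    hsv=cv2.cvtColor(im,cv2.COLOR_RGB2HSV)
    m=r&(im[...,0].astype(int)-im[...,2]>12)&(im[...,0]<100)&(Z<.035)&(hsv[...,1]>85)
    n,l,st,ce=cv2.connectedComponentsWithStats(m.astype('u1'));k=1+st[1:,4].argmax();m=l==k
    p=W[m];rc=cv2.minAreaRect((p[:,:2]*1000).astype('f4'));print('shim',m.sum(),rc,cv2.boxPoints(rc).round(),ce[k])
    c=p[:,:2].mean(0);u,s,v=np.linalg.svd(p[:,:2]-c);t=(p[:,:2]-c)@v[0]
    print(v[0]);
    for a in np.arange(-.08,.08,.02):
        q=p[(t>=a)&(t<a+.02)]
        if len(q):print(round(a,2),q.mean(0).round(4),len(q))
    # plate top
    m=(Z>.030)&(Z<.065)&(X>.35)&(X<.7)&(Y>-.32)&(Y<.05)
    n,l,st,ce=cv2.connectedComponentsWithStats(m.astype('u1'));k=1+st[1:,4].argmax();m=l==k
    p=W[m];rc=cv2.minAreaRect((p[:,:2]*1000).astype('f4'));print('plate',m.sum(),rc,cv2.boxPoints(rc).round(1).tolist(),ce[k])
    A=np.c_[p[:,:2],np.ones(len(p))];print(np.linalg.lstsq(A,p[:,2],rcond=None)[0])
    # bolt
    m=(Z>.02)&(Z<.09)&(X>.4)&(X<.7)&(Y>.1)&(Y<.35)
    n,l,st,ce=cv2.connectedComponentsWithStats(m.astype('u1'))
    for k in range(1,n):
        if st[k,4]>8:print(st[k],W[l==k].mean(0).round(3),np.max(W[l==k],0).round(3))
```

```text
top ground 0.0014624744862684613
shim 660 ((594.6616821289062, 109.71463775634766), (136.0065460205078, 42.64663314819336), 71.23870086669922) [[553.  52.]
 [593.  38.]
 [637. 167.]
 [596. 181.]] [255.21060606 192.06212121]
[-0.30945102 -0.95091538]
-0.08 [0.6143 0.1707 0.0221] 37
-0.06 [0.6103 0.1576 0.0217] 98
-0.04 [0.6042 0.1385 0.0198] 100
-0.02 [0.5981 0.1194 0.0167] 97
0.0 [0.592  0.1004 0.0132] 96
0.02 [0.5853 0.0813 0.0101] 97
0.04 [0.5791 0.0623 0.0072] 96
0.06 [0.5756 0.0486 0.005 ] 39
plate 3616 ((560.0332641601562, -123.68290710449219), (280.1241455078125, 179.26463317871094), 80.32073974609375) [[448.1000061035156, -246.6999969482422], [624.7999877929688, -276.79998779296875], [671.9000244140625, -0.699999988079071], [495.20001220703125, 29.5]] [336.57107301 203.82881637]
[-0.01689264 -0.06274255  0.04908196]
[187 175   9   9  51] [0.627 0.29  0.057] [0.638 0.301 0.075]
[231 177  23  20 178] [0.611 0.154 0.023] [0.639 0.18  0.03 ]
[172 217  20  10 118] [0.506 0.324 0.025] [0.522 0.35  0.033]
scene ground -0.0010204108798310685
shim 863 ((601.0223999023438, 108.061050415
[... 236 characters left out ...]
 143
-0.04 [0.615  0.1409 0.0189] 135
-0.02 [0.608  0.1221 0.0161] 124
0.0 [0.6023 0.1028 0.0126] 126
0.02 [0.595  0.0841 0.0095] 117
0.04 [0.5872 0.0652 0.0061] 110
0.06 [0.5817 0.0494 0.0036] 70
plate 3838 ((572.1306762695312, -126.406982421875), (281.1518859863281, 168.3203887939453), 80.51522827148438) [[466.0, -251.1999969482422], [632.0, -278.8999938964844], [678.2999877929688, -1.600000023841858], [512.2999877929688, 26.100000381469727]] [224.90594059 220.82282439]
[-0.0131015  -0.0612607   0.04630176]
[398 215  24  11 108] [0.513 0.325 0.023] [0.526 0.35  0.026]
[328 238  22  18 159] [0.617 0.157 0.021] [0.642 0.18  0.025]
[396 241  11  20 142] [0.637 0.29  0.049] [0.643 0.3   0.069]
```

View pics/crop.png

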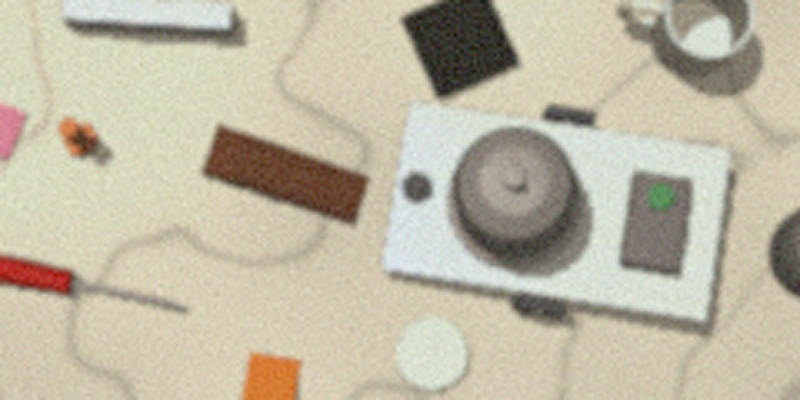

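The crop confirms the dark-wood wedge, with its tip towards the plate's short-foot end (knob at (417,187) in the crop). The shim is about 9.5° out of line with the foot and roughly 7 mm off to the side. I'll hover behind its heel with the fingers partly closed to make a two-point pusher.

apply_moves([
  {"x": -60,"y": -26,"rz": 1.5,"claw": 190},
  {"x": -118,"y": -51,"rz": 3,"claw": 190},
  {"x": -175,"y": -76,"rz": 4.5,"claw": 190},
  {"x": -230,"y": -100,"rz": 6,"claw": 190},
  {"x": -290,"y": -126,"rz": 7.5,"claw": 190},
  {"x": -350,"y": -152,"rz": 9,"claw": 190},
  {"x": -405,"y": -176,"rz": 10.5,"claw": 190},
  {"x": -460,"y": -200,"rz": 12,"claw": 190},
  {"x": -515,"y": -224,"rz": 13.5,"claw": 190},
  {"x": -530,"y": -230,"rz": 15,"claw": 190},
])

```text
validation failed for argument at $.ro...
```

apply_moves([
  {"z": 60,"claw": 190},
  {"z": 100,"claw": 190},
  {"z": 100,"claw": 190},
  {"z": 100,"claw": 190},
])

```text
validation failed for argument at $.ro...
```

Run:
```python
from h import *
s=read_state();print(s['time_s'],s['position'],np.round(s['tcp_rot'],4),s['opening'],s['joint_positions'],s['force'])
a,_,W1=cloud('scene');b,_,W2=cloud('top');np.savez('s1',a=a,W1=W1,b=b,W2=W2)
c=np.hstack([cv2.resize(a[150:300,200:440],(640,400))[:, :],])
t=cv2.resize(b[120:240,170:370],(640,384))
o=np.vstack([c,t]);o=cv2.resize(o,(480,588))
cv2.imwrite('pics/hov.png',np.clip(o[:,:,::-1]*1.6,0,255).astype('u1'))
```

```text
0.1 [0.20321452 0.59032192 0.20814635] [[-9.455e-01  3.257e-01 -1.000e-03]
 [ 3.257e-01  9.455e-01 -1.700e-03]
 [ 4.000e-04 -1.900e-03 -1.000e+00]] 0.9981064565986936 [ 6.07627530e+01  3.02760425e+01  8.21485757e+01  6.25900491e-04
  6.76888779e+01 -1.02275406e+01] [ 0.13756741 -0.05415854 -0.38470286]
```

View pics/hov.png

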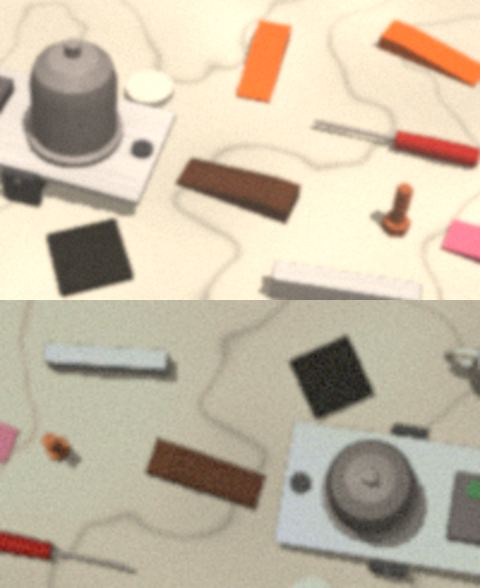

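The moves were refused and nothing moved; the picture shows the unchanged scene. I'll retry with every key filled in.

apply_moves([
  {"x": -60,"y": -26,"z": 0,"rx": 0,"ry": 0,"rz": 1.5,"claw": 190},
  {"x": -118,"y": -51,"z": 0,"rx": 0,"ry": 0,"rz": 3,"claw": 190},
  {"x": -175,"y": -76,"z": 0,"rx": 0,"ry": 0,"rz": 4.5,"claw": 190},
  {"x": -230,"y": -100,"z": 0,"rx": 0,"ry": 0,"rz": 6,"claw": 190},
  {"x": -290,"y": -126,"z": 0,"rx": 0,"ry": 0,"rz": 7.5,"claw": 190},
  {"x": -350,"y": -152,"z": 0,"rx": 0,"ry": 0,"rz": 9,"claw": 190},
  {"x": -405,"y": -176,"z": 0,"rx": 0,"ry": 0,"rz": 10.5,"claw": 190},
  {"x": -460,"y": -200,"z": 0,"rx": 0,"ry": 0,"rz": 12,"claw": 190},
  {"x": -515,"y": -224,"z": 0,"rx": 0,"ry": 0,"rz": 13.5,"claw": 190},
  {"x": -530,"y": -230,"z": 0,"rx": 0,"ry": 0,"rz": 15,"claw": 190},
])

```text
time_s: 1.45
position: [0.6329, 0.1972, 0.2086]
tcp_rot: [[0.335, 0.942, 0.002], [0.942, -0.335, -0.001], [-0.0, 0.002, -1.0]]
force: [-1.0, 0.7, -0.9]
opening: 0.257
grasp_force: 0.0
```

apply_moves([
  {"x": 0,"y": 0,"z": 60,"rx": 0,"ry": 0,"rz": 0,"claw": 190},
  {"x": 0,"y": 0,"z": 120,"rx": 0,"ry": 0,"rz": 0,"claw": 190},
  {"x": 0,"y": 0,"z": 120,"rx": 0,"ry": 0,"rz": 0,"claw": 190},
])

```text
time_s: 1.82
position: [0.6246, 0.1998, 0.0832]
tcp_rot: [[0.326, 0.945, -0.014], [0.945, -0.326, -0.002], [-0.006, -0.012, -1.0]]
force: [-0.1, -1.1, -0.1]
opening: 0.256
grasp_force: 0.0
```

Run:
```python
from h import *
s=read_state();print(s['time_s'],s['position'],np.round(s['tcp_rot'],4),s['opening'],s['joint_positions'],s['force'])
a,_,W1=cloud('scene');b,_,W2=cloud('top');np.savez('s1',a=a,W1=W1,b=b,W2=W2)
def proj(n,P):
    p=camera_params(n);q=np.array(p['orientation']).T@(np.array(P)-p['xyz']);return p['cx']+p['fx']*q[0]/-q[2],p['cy']-p['fy']*q[1]/-q[2]
R=np.array(s['tcp_rot']);tip=np.array(s['position'])+R@[0,0,.025]
def mark(im,n,u0,v0,u1,v1):
    o=cv2.resize(im[v0:v1,u0:u1],None,fx=4,fy=4)
    for k in(-.0185,.0185):
        u,v=proj(n,tip+R@[0,k,0]);cv2.circle(o,(int(4*(u-u0)),int(4*(v-v0))),3,(0,255,0),-1)
    return o
o=np.vstack([mark(a,'scene',240,190,420,270),mark(b,'top',190,150,370,220)])
cv2.imwrite('pics/hov2.png',np.clip(o[:,:,::-1]*1.6,0,255).astype('u1'));print(o.shape)
```

```text
1.825 [0.62464974 0.19984055 0.08322789] [[ 0.3259  0.9453 -0.0139]
 [ 0.9454 -0.326  -0.002 ]
 [-0.0065 -0.0125 -0.9999]] 0.25572553460454767 [ 7.99902296e+00  4.14287328e+01  8.24140394e+01 -5.93609971e-03
  5.69621950e+01  2.70268699e+01] [-0.06928367 -1.0944927  -0.09936691]
(600, 720, 3)
```

View pics/hov2.png

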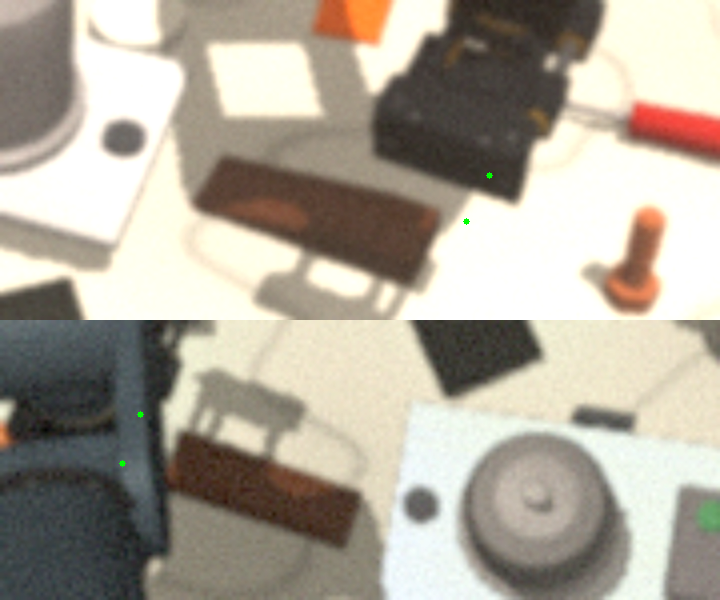

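The scene half shows the brown wedge at (320,215) with the gripper body above and behind its heel; the fingers are hidden. The arm was still settling. I'll back off slightly, lower, settle and measure again.

apply_moves([
  {"x": 10,"y": 0,"z": 25,"rx": 0,"ry": 0,"rz": 0,"claw": 190},
  {"x": 10,"y": 0,"z": 25,"rx": 0,"ry": 0,"rz": 0,"claw": 190},
  {"x": 10,"y": 0,"z": 25,"rx": 0,"ry": 0,"rz": 0,"claw": 190},
  {"x": 10,"y": 0,"z": 25,"rx": 0,"ry": 0,"rz": 0,"claw": 190},
])

```text
time_s: 2.42
position: [0.6341, 0.2103, 0.0662]
tcp_rot: [[0.326, 0.945, 0.003], [0.945, -0.326, 0.0], [0.001, 0.003, -1.0]]
force: [-0.4, -0.6, 0.2]
opening: 0.255
grasp_force: 0.0
```

```bash
cat >> h.py <<'E'
def proj(n,P):
    p=camera_params(n);q=np.array(p['orientation']).T@(np.array(P)-p['xyz']);return p['cx']+p['fx']*q[0]/-q[2],p['cy']-p['fy']*q[1]/-q[2]
def mark(im,n,pts,u0,v0,u1,v1,f=4):
    o=cv2.resize(im[v0:v1,u0:u1],None,fx=f,fy=f)
    for P in pts:
        u,v=proj(n,P);cv2.circle(o,(int(f*(u-u0)),int(f*(v-v0))),2,(0,255,0),-1)
    return o
E
python3 - <<'E'
from h import *
s=read_state();print(s['time_s'],s['position'],np.round(s['tcp_rot'],4),s['opening'],s['force'])
a,_,W1=cloud('scene');b,_,W2=cloud('top');np.savez('s2',a=a,W1=W1,b=b,W2=W2)
R=np.array(s['tcp_rot']);T=np.array(s['position']);f=lambda v:T+R@np.array(v)/1000
tips=[f([0,-18,25]),f([0,18,25])]
bod=[f([i,j,-45]) for i in(-37.5,37.5) for j in(-95,95)]
o=np.vstack([mark(a,'scene',tips+bod,240,170,420,260),mark(b,'top',tips+bod,190,160,370,220)])
cv2.imwrite('pics/hov3.png',np.clip(o[:,:,::-1]*1.6,0,255).astype('u1'))
E
```

```text
2.425 [0.63413075 0.21029165 0.06618945] [[ 3.257e-01  9.455e-01  3.300e-03]
 [ 9.455e-01 -3.257e-01  4.000e-04]
 [ 1.500e-03  3.000e-03 -1.000e+00]] 0.2548650485100104 [-0.36878249 -0.6014402   0.1507338 ]
```

View pics/hov3.png

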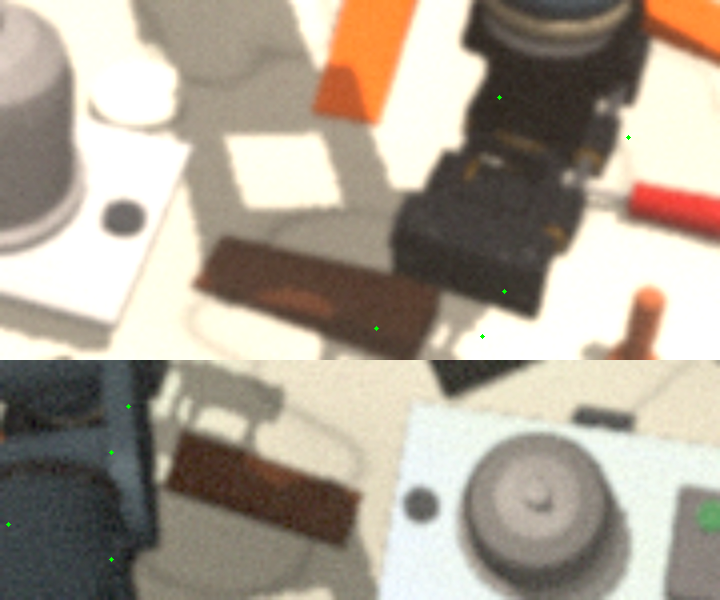

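The body outline doesn't match my assumed dimensions, so I'll express the gripper's depth points in the tool frame to calibrate the cameras against the robot.

Run:
```python
from h import *
s=read_state();z=np.load('s2.npz');R=np.array(s['tcp_rot']);T=np.array(s['position'])
for k,i in(('W1','a'),('W2','b')):
    W=z[k];L=(W-T)@R*1000
    m=(abs(L[...,0])<80)&(abs(L[...,1])<130)&(L[...,2]<28)&(L[...,2]>-110)&(W[...,2]>.04)
    n,l,st,ce=cv2.connectedComponentsWithStats(m.astype('u1'))
    c=1+st[1:,4].argmax();p=L[l==c];print(k,len(p))
    for a in range(-110,30,10):
        q=p[(p[:,2]>=a)&(p[:,2]<a+10)]
        if len(q)>5:print(a,len(q),np.percentile(q[:,0],[1,10,50,90,99]).round(),np.percentile(q[:,1],[1,10,50,90,99]).round())
```

```text
W1 336
-110 219 [25. 26. 32. 38. 38.] [-79. -52. -11.  44.  47.]
-100 97 [23. 27. 33. 38. 39.] [-78. -76. -14.  44.  47.]
-90 20 [22. 22. 34. 38. 38.] [-82. -78. -16.  35.  46.]
W2 64
-110 45 [-37. -36. -31. -26. -25.] [15. 22. 42. 63. 68.]
-100 19 [-37. -37. -32. -27. -24.] [14. 20. 46. 64. 69.]
```

Run:
```python
from h import *
s=read_state();z=np.load('s2.npz');R=np.array(s['tcp_rot']);T=np.array(s['position'])
W=z['W1'];L=(W-T)@R*1000
for (u,v) in [(240+530//4-3,170+300//4),(240+470//4,170+285//4),(240+470//4,170+265//4),(240+470//4,170+240//4),(240+405//4,170+250//4),(240+470//4,170+180//4),(240+480//4,170+150//4),(240+530//4,170+250//4)]:print(u,v,L[v,u].round(),W[v,u].round(3))
# near-face bottom edge and corners
m=(abs(L[...,0])<60)&(abs(L[...,1])<130)&(L[...,2]<0)&(L[...,2]>-200)
p=L[m]
for a in range(-200,0,15):
    q=p[(p[:,2]>=a)&(p[:,2]<a+15)]
    if len(q)>5:print(a,len(q),np.percentile(q[:,0],[1,50,99]).round(),np.percentile(q[:,1],[1,50,90,99]).round())
W=z['W2'];L=(W-T)@R*1000
m=(abs(L[...,0])<60)&(abs(L[...,1])<130)&(L[...,2]<0)&(L[...,2]>-200);p=L[m]
for a in range(-200,0,15):
    q=p[(p[:,2]>=a)&(p[:,2]<a+15)]
    if len(q)>5:print(a,len(q),np.percentile(q[:,0],[1,50,99]).round(),np.percentile(q[:,1],[1,50,90,99]).round())
```

```text
369 245 [ 27.  88. -93.] [0.726 0.207 0.159]
357 241 [  4.  88. -93.] [0.718 0.185 0.158]
357 236 [   4.   95. -114.] [0.724 0.183 0.179]
357 230 [   1.   92. -126.] [0.721 0.181 0.192]
341 232 [ -28.   95. -109.] [0.714 0.153 0.175]
357 215 [ -16.   37. -108.] [0.663 0.183 0.173]
360 207 [ -16.   26. -121.] [0.653 0.187 0.186]
372 232 [  27.   81. -123.] [0.719 0.209 0.189]
-200 359 [-35.   8.  37.] [-10.  29.  37.  40.]
-185 115 [-36.  33.  38.] [-47.  13.  28.  38.]
-170 99 [-21.   3.  23.] [ 8. 16. 19. 20.]
-155 172 [-21.   7.  27.] [-7. 15. 18. 20.]
-140 630 [-34.   5.  37.] [-83.  68.  91.  97.]
-125 548 [-35.   3.  38.] [-83.  78.  96.  97.]
-110 668 [-36.  16.  38.] [-78.  30.  89.  95.]
-95 201 [-35.  10.  38.] [-79.  88.  89.  91.]
-200 51 [-26.  12.  35.] [-49. -37. -27. -23.]
-185 52 [11. 28. 37.] [-51. -38. -32. -29.]
-140 88 [-36. -23.  33.] [54. 80. 91. 93.]
-125 65 [-38. -25.  35.] [22. 76. 90. 93.]
-110 62 [-37. -31. -24.] [14. 46. 68. 83.]
-95 8 [-37. -36. -34.] [16. 35. 78. 79.]
```

Run:
```python
from h import *
for n in('top','scene'):
    z=np.load(n+'0.npz');im,W=z['im'],z['W'];X,Y,Z=np.moveaxis(W,-1,0)
    m=(Z>.032)&(Z<.062)&(X>.4)&(X<.72)&(Y>-.32)&(Y<.06)&(im.min(-1)>(85 if n=='top' else 120))
    k=cv2.connectedComponentsWithStats(m.astype('u1'));m=k[1]==1+k[2][1:,4].argmax()
    p=(W[m][:,:2]*1000).astype('f4');rc=cv2.minAreaRect(p);B=cv2.boxPoints(rc)
    print(n,rc,B.round().tolist())
    h=cv2.convexHull(p);g=im.max(-1)
    d=(Z>.03)&(Z<.06)&(Y>-.03)&(Y<.03)&(X>.5)&(X<.66)&(g<(75 if n=='top' else 110))
    k=cv2.connectedComponentsWithStats(d.astype('u1'))
    for i in range(1,k[0]):
        if k[2][i,4]>12:print('knob',k[2][i],W[k[1]==i].mean(0).round(4))
```

```text
top ((560.6075439453125, -123.45948791503906), (279.2544250488281, 151.2996368408203), 80.2219467163086) [[462.0, -248.0], [611.0, -274.0], [659.0, 1.0], [510.0, 27.0]]
knob [291 192   8   8  50] [ 0.5795 -0.0052  0.0434]
scene ((562.9449462890625, -125.26669311523438), (280.2779846191406, 149.99073791503906), 80.47551727294922) [[466.0, -251.0], [614.0, -276.0], [660.0, 1.0], [512.0, 25.0]]
knob [266 220  10   9  77] [ 0.5862 -0.0066  0.0417]
```

Camera estimates now agree: the foot is at about (583,-6) and the shim's centre at (600,108), axis 71°; it has to reach 80.35° with its centre at the foot. The fingers sit about 28 mm behind the heel and on the shim's axis. The needed heel displacement lies along the mean heading, so a plain arc push works. Descending first.

apply_moves([
  {"x": 0,"y": 0,"z": 20,"rx": 0,"ry": 0,"rz": 0,"claw": 190},
  {"x": 0,"y": 0,"z": 30,"rx": 0,"ry": 0,"rz": 0,"claw": 190},
  {"x": 0,"y": 0,"z": 33,"rx": 0,"ry": 0,"rz": 0,"claw": 190},
  {"x": 0,"y": 0,"z": 33,"rx": 0,"ry": 0,"rz": 0,"claw": 190},
  {"x": 0,"y": 0,"z": 33,"rx": 0,"ry": 0,"rz": 0,"claw": 190},
])

```text
time_s: 3.15
position: [0.6333, 0.2103, 0.0313]
tcp_rot: [[0.326, 0.945, 0.001], [0.945, -0.326, 0.0], [0.0, 0.001, -1.0]]
force: [0.4, -0.1, -0.3]
opening: 0.25
grasp_force: 0.0
```

apply_moves([
  {"x": -8,"y": 1,"z": 0,"rx": 0,"ry": 0,"rz": 0,"claw": 190},
  {"x": -15,"y": 1,"z": 0,"rx": 0,"ry": 0,"rz": 0,"claw": 190},
  {"x": -18,"y": 1,"z": 0,"rx": 0,"ry": 0,"rz": 0,"claw": 190},
  {"x": -20,"y": 1,"z": 0,"rx": 0,"ry": 0,"rz": 0,"claw": 190},
  {"x": -20,"y": 1,"z": 0,"rx": 0,"ry": 0,"rz": 0,"claw": 190},
  {"x": -20,"y": 1,"z": 0,"rx": 0,"ry": 0,"rz": 0,"claw": 190},
])

```text
time_s: 3.9
position: [0.6275, 0.1912, 0.031]
tcp_rot: [[0.326, 0.945, 0.0], [0.945, -0.326, 0.0], [0.0, 0.0, -1.0]]
force: [0.3, 0.0, -0.4]
opening: 0.261
grasp_force: 0.0
```

apply_moves([
  {"x": -2,"y": 0,"z": 0,"rx": 0,"ry": 0,"rz": 0,"claw": 190},
  {"x": -4,"y": 0,"z": 0,"rx": 0,"ry": 0,"rz": 0,"claw": 190},
  {"x": -6,"y": 0,"z": 0,"rx": 0,"ry": 0,"rz": 0,"claw": 190},
  {"x": -8,"y": 0,"z": 0,"rx": 0,"ry": 0,"rz": 0,"claw": 190},
  {"x": -10,"y": 0,"z": 0,"rx": 0,"ry": 0,"rz": 0,"claw": 190},
  {"x": -12,"y": 0,"z": 0,"rx": 0,"ry": 0,"rz": 0,"claw": 190},
])

```text
time_s: 4.65
position: [0.6235, 0.1795, 0.0311]
tcp_rot: [[0.326, 0.945, 0.0], [0.945, -0.326, 0.0], [0.0, 0.0, -1.0]]
force: [-0.2, 0.0, -0.6]
opening: 0.255
grasp_force: 0.0
```

Run:
```python
from h import *
s=read_state();print(s['time_s'],s['position'],s['force'],s['moment'],s['grasp_force'])
a,_,W1=cloud('scene');b,_,W2=cloud('top')
R=np.array(s['tcp_rot']);T=np.array(s['position']);f=lambda v:T+R@np.array(v)/1000
t=[f([-9.5,-22.5,22]),f([-9.5,22.5,22]),f([-9.5,-22.5,3]),f([-9.5,22.5,3]),f([-149.5,22.5,25]),f([-149.5,-22.5,25])]
o=np.vstack([mark(a,'scene',t,240,190,420,270),mark(b,'top',t,190,160,370,220)])
cv2.imwrite('pics/con.png',np.clip(o[:,:,::-1]*1.6,0,255).astype('u1'))
```

```text
4.65 [0.62348858 0.17951374 0.03107042] [-0.20262762  0.02624812 -0.56924622] [-0.13679237  0.12763274  0.04703255] 0.0
```

View pics/con.png

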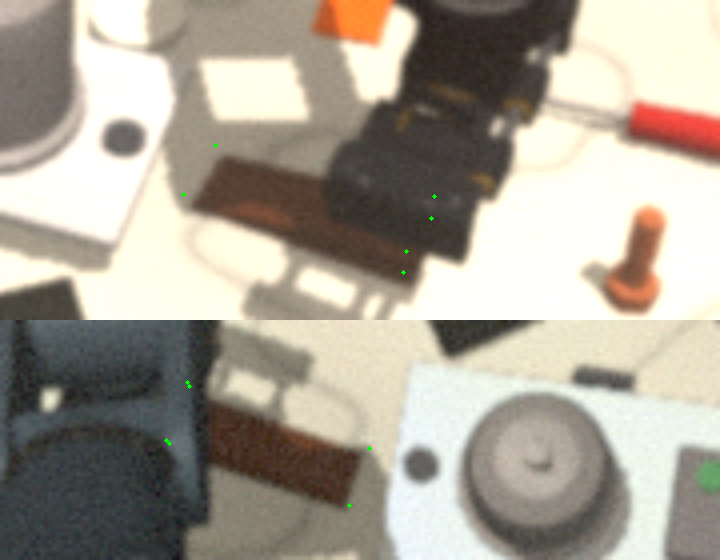

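The pusher hasn't touched yet; the shim's tip (195,208)/(222,157) hasn't moved and the predicted tip dots sit about 2 px ahead. I'll continue slowly, with a small lateral correction.

apply_moves([
  {"x": -2,"y": 1,"z": 0,"rx": 0,"ry": 0,"rz": 0,"claw": 190},
  {"x": -4,"y": 2,"z": 0,"rx": 0,"ry": 0,"rz": 0,"claw": 190},
  {"x": -6,"y": 2,"z": 0,"rx": 0,"ry": 0,"rz": 0,"claw": 190},
  {"x": -8,"y": 2,"z": 0,"rx": 0,"ry": 0,"rz": 0,"claw": 190},
])

```text
time_s: 5.25
position: [0.6227, 0.1713, 0.031]
tcp_rot: [[0.326, 0.945, -0.0], [0.945, -0.326, -0.0], [-0.0, -0.0, -1.0]]
force: [-0.9, -0.1, -0.0]
opening: 0.257
grasp_force: 0.0
```

apply_moves([
  {"x": -2,"y": 0,"z": 0,"rx": 0,"ry": 0,"rz": 0,"claw": 190},
  {"x": -4,"y": 0,"z": 0,"rx": 0,"ry": 0,"rz": 0,"claw": 190},
  {"x": -6,"y": 0,"z": 0,"rx": 0,"ry": 0,"rz": 0,"claw": 190},
])

```text
time_s: 5.62
position: [0.6208, 0.1657, 0.0311]
tcp_rot: [[0.326, 0.945, -0.0], [0.945, -0.326, 0.0], [0.0, -0.0, -1.0]]
force: [-0.5, -0.1, -0.3]
opening: 0.254
grasp_force: 0.0
```

```bash
cat >> h.py <<'E'
def tipmeas():
    """front edge of shim from scene/top: min-area rect front side midpoint, heading"""
    for n in('scene','top'):
        im,d,W=cloud(n);X,Y,Z=np.moveaxis(W,-1,0)
        hsv=cv2.cvtColor(im,cv2.COLOR_RGB2HSV);i=im.astype(int)
        m=(i[...,0]-i[...,2]>9)&(i[...,0]<100)&(Z<.03)&(hsv[...,1]>85)&(X>.53)&(X<.66)&(Y>-.05)&(Y<.2)
        k=cv2.connectedComponentsWithStats(m.astype('u1'));m=k[1]==1+k[2][1:,4].argmax()
        rc=cv2.minAreaRect((W[m][:,:2]*1000).astype('f4'));B=cv2.boxPoints(rc);B=B[B[:,1].argsort()]
        print(n,m.sum(),np.round(rc[1],1),round(rc[2],2),'tip',B[:2].mean(0).round(1),'back',B[2:].mean(0).round(1))
E
python3 -c "
from h import *
s=read_state();print(s['position'],s['force'],s['moment'],s['opening']);tipmeas()"
```

```text
[0.62075753 0.16570031 0.0310602 ] [-0.45074629 -0.13451865 -0.26824445] [-0.07529351  0.06236704  0.00031917] 0.25383785974884016
scene 487 [138.2  44.7] 68.93 tip [578.9  44.3] back [628.6 173.3]
top 432 [99.6 42.2] 71.37 tip [572.8  43.7] back [604.6 138. ]
```

No force, and the shim hasn't moved, although the fingers should be on the heel. Checking the depth data for where the fingers really are.

Run:
```python
from h import *
s=read_state();R=np.array(s['tcp_rot']);T=np.array(s['position'])
sc=None
for n in('scene','top'):
    im,d,W=cloud(n);L=(W-T)@R*1000
    m=(abs(L[...,0])<100)&(abs(L[...,1])<140)&(W[...,2]>.026)&(L[...,2]>-150)
    p=L[m]
    print(n)
    for a in range(-150,10,10):
        q=p[(p[:,2]>=a)&(p[:,2]<a+10)]
        if len(q)>2:print(a,len(q),np.percentile(q[:,0],[1,50,99]).round(),np.percentile(q[:,1],[1,50,99]).round())
    if n=='scene': sc=im
o=cv2.resize(sc[190:290,250:400],(780,520),interpolation=cv2.INTER_CUBIC)
g=(np.clip(o/255.,0,1)**.5*255*1.0).astype('u1')
cv2.imwrite('pics/z.png',g[:,:,::-1])
```

```text
scene
-150 110 [-21.   8.  27.] [-7. 15. 20.]
-140 93 [-23.   5.  27.] [-13.  16.  20.]
-130 808 [-34.   6.  37.] [-87.  72.  97.]
-120 199 [-35.   5.  38.] [-82.  52.  97.]
-110 476 [-37.  11.  38.] [-77.  32.  95.]
-100 227 [-36.  27.  38.] [-80.  46.  90.]
-90 113 [-35.  16.  38.] [-81.  88.  90.]
-20 9 [44. 65. 90.] [ 92. 105. 116.]
-10 404 [27. 64. 99.] [ 84. 105. 122.]
0 55 [32. 67. 98.] [106. 113. 123.]
top
-140 9 [-34. -28.  16.] [68. 85. 90.]
-130 92 [-36. -22.  36.] [65. 84. 93.]
-120 12 [-37. -35. -18.] [43. 76. 89.]
-110 9 [-36. -31. -30.] [36. 57. 86.]
-100 16 [-37. -31. -26.] [24. 60. 82.]
-20 21 [62. 78. 99.] [ 86. 100. 109.]
-10 40 [62. 84. 98.] [ 86.  99. 109.]
```

View pics/z.png

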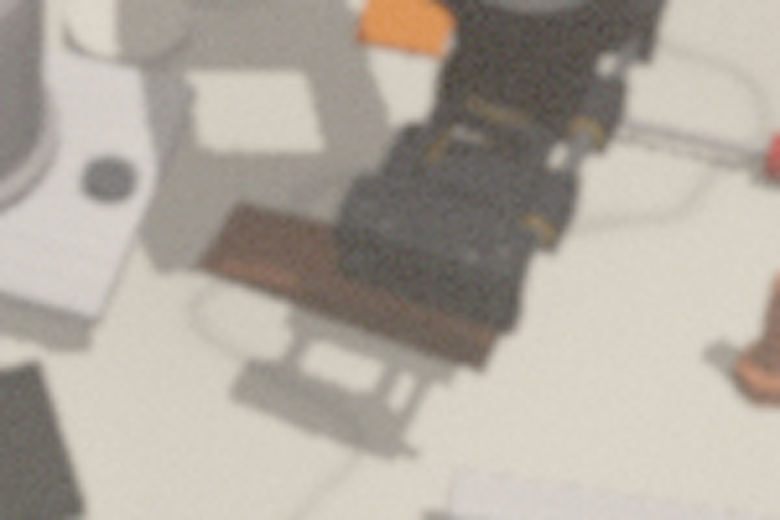

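The picture shows the body edge (520,330) bordering the shim's heel (490,365) with no finger visible below it. The body's underside lies about 90 mm behind the reported TCP instead of 45, so the fingertips are really some 40 mm higher than I took them to be and have passed above the shim. I'll back off behind the heel and feel down for the marble.

apply_moves([
  {"x": 20,"y": 0,"z": 0,"rx": 0,"ry": 0,"rz": 0,"claw": 190},
  {"x": 40,"y": 0,"z": 0,"rx": 0,"ry": 0,"rz": 0,"claw": 190},
  {"x": 40,"y": 0,"z": 0,"rx": 0,"ry": 0,"rz": 0,"claw": 190},
  {"x": 40,"y": 0,"z": 3,"rx": 0,"ry": 0,"rz": 0,"claw": 190},
  {"x": 40,"y": 0,"z": 5,"rx": 0,"ry": 0,"rz": 0,"claw": 190},
  {"x": 40,"y": 0,"z": 8,"rx": 0,"ry": 0,"rz": 0,"claw": 190},
  {"x": 40,"y": 0,"z": 8,"rx": 0,"ry": 0,"rz": 0,"claw": 190},
])

```text
time_s: 6.7
position: [0.6335, 0.2032, 0.0227]
tcp_rot: [[0.326, 0.945, -0.001], [0.945, -0.326, -0.0], [-0.0, -0.001, -1.0]]
force: [-0.3, 0.8, 0.4]
opening: 0.256
grasp_force: 0.0
```

Run:
```python
from h import *
s=read_state();R=np.array(s['tcp_rot']);T=np.array(s['position']);print(T,s['force'],s['opening'],s['joint_positions'])
im,d,W=cloud('scene');L=(W-T)@R*1000;p=L[(abs(L[...,0])<50)&(L[...,1]>50)&(L[...,1]<100)&(L[...,2]>-150)&(L[...,2]<-40)]
print(p[:,2].max(),np.percentile(p[:,2],[90,98]))
# profile down a column through the front finger
f=T+R@np.array([0,18,0])/1000
for z in np.arange(0.0,.13,.01):
    u,v=proj('scene',[f[0],f[1],z]);u,v=int(round(u)),int(round(v));print(round(z,2),u,v,im[v,u],W[v,u].round(3))
```

```text
[0.63354288 0.20315799 0.02265017] [-0.28617599  0.80025849  0.36389671] 0.2558979640372556 [ 8.17698785e+00  4.65176955e+01  8.29859225e+01 -3.98081809e-03
  5.05494226e+01  2.72205782e+01]
-79.74538262387942 [-90.42288328 -83.88469045]
0.0 356 265 [133 125 112] [ 0.65   0.198 -0.   ]
0.01 356 262 [129 123 107] [0.641 0.198 0.   ]
0.02 356 260 [98 93 82] [0.719 0.189 0.102]
0.03 357 257 [37 34 28] [0.723 0.189 0.117]
0.04 357 254 [38 34 30] [0.729 0.188 0.133]
0.05 358 251 [43 38 34] [0.73  0.188 0.143]
0.06 358 248 [53 48 47] [0.725 0.188 0.146]
0.07 359 245 [42 39 38] [0.719 0.19  0.148]
0.08 359 242 [47 44 41] [0.709 0.19  0.146]
0.09 360 239 [44 41 38] [0.702 0.192 0.147]
0.1 360 236 [37 36 32] [0.679 0.193 0.131]
0.11 361 233 [45 40 40] [0.67  0.195 0.129]
0.12 361 229 [43 39 36] [0.658 0.195 0.129]
```

At TCP z = 0.0227 m there is still no marble contact, which confirms the tips are higher. Continuing down in small steps.

apply_moves([
  {"x": 0,"y": 0,"z": 3,"rx": 0,"ry": 0,"rz": 0,"claw": 190},
  {"x": 0,"y": 0,"z": 6,"rx": 0,"ry": 0,"rz": 0,"claw": 190},
  {"x": 0,"y": 0,"z": 9,"rx": 0,"ry": 0,"rz": 0,"claw": 190},
  {"x": 0,"y": 0,"z": 12,"rx": 0,"ry": 0,"rz": 0,"claw": 190},
  {"x": 0,"y": 0,"z": 12,"rx": 0,"ry": 0,"rz": 0,"claw": 190},
])

```text
time_s: 7.38
position: [0.6336, 0.2036, 0.0106]
tcp_rot: [[0.326, 0.945, -0.001], [0.945, -0.326, -0.0], [-0.0, -0.001, -1.0]]
force: [-0.5, 0.1, -0.0]
opening: 0.255
grasp_force: 0.0
```

Run:
```python
from h import *
s=read_state();R=np.array(s['tcp_rot']);T=np.array(s['position']);print(s['time_s'],T,s['force'])
im,d,W=cloud('scene')
f=T+R@np.array([0,18,0])/1000
for z in np.arange(-0.02,.04,.005):
    u,v=proj('scene',[f[0],f[1],z]);u,v=int(round(u)),int(round(v));print(round(z,3),u,v,im[v,u-4:u+5,0],W[v,u].round(3))
```

```text
7.375 [0.63357175 0.20356492 0.01064616] [-0.46979291  0.089363   -0.04585209]
-0.02 355 271 [120 125 127 128 130 154 178 189 192] [ 0.666  0.197 -0.002]
-0.015 355 269 [110 109 114 115 116 141 171 188 191] [0.662 0.196 0.001]
-0.01 355 268 [110 112 107 113 117 132 164 181 186] [ 0.657  0.196 -0.003]
-0.005 355 267 [110 111 113 110 113 123 147 172 184] [ 0.654  0.196 -0.003]
0.0 356 265 [110 107 106  98  98 106 108 104  90] [ 0.649  0.198 -0.001]
0.005 356 264 [103  98  92  85  71  69  61  54  45] [0.723 0.19  0.094]
0.01 356 262 [55 50 43 41 40 38 40 37 37] [0.723 0.189 0.101]
0.015 356 261 [41 32 41 36 41 39 35 34 35] [0.722 0.189 0.103]
0.02 357 260 [37 40 33 37 40 37 40 36 39] [0.723 0.19  0.107]
0.025 357 258 [34 37 36 35 35 35 37 42 39] [0.727 0.189 0.119]
0.03 357 257 [38 40 37 38 39 37 38 36 36] [0.73  0.188 0.126]
0.035 357 255 [35 38 37 39 39 38 36 43 43] [0.731 0.188 0.132]
```

apply_moves([
  {"x": 0,"y": 0,"z": 2,"rx": 0,"ry": 0,"rz": 0,"claw": 190},
  {"x": 0,"y": 0,"z": 4,"rx": 0,"ry": 0,"rz": 0,"claw": 190},
  {"x": 0,"y": 0,"z": 6,"rx": 0,"ry": 0,"rz": 0,"claw": 190},
  {"x": 0,"y": 0,"z": 8,"rx": 0,"ry": 0,"rz": 0,"claw": 190},
  {"x": 0,"y": 0,"z": 8,"rx": 0,"ry": 0,"rz": 0,"claw": 190},
])

```text
time_s: 8.05
position: [0.6337, 0.2036, 0.0028]
tcp_rot: [[0.326, 0.945, -0.001], [0.945, -0.326, -0.0], [-0.0, -0.0, -1.0]]
force: [-0.7, -0.4, -0.6]
opening: 0.255
grasp_force: 0.0
```

apply_moves([
  {"x": 0,"y": 0,"z": 1,"rx": 0,"ry": 0,"rz": 0,"claw": 190},
  {"x": 0,"y": 0,"z": 2,"rx": 0,"ry": 0,"rz": 0,"claw": 190},
  {"x": 0,"y": 0,"z": 3,"rx": 0,"ry": 0,"rz": 0,"claw": 190},
  {"x": 0,"y": 0,"z": 4,"rx": 0,"ry": 0,"rz": 0,"claw": 190},
  {"x": 0,"y": 0,"z": 4,"rx": 0,"ry": 0,"rz": 0,"claw": 190},
])

```text
time_s: 8.68
position: [0.6338, 0.2036, -0.0011]
tcp_rot: [[0.326, 0.945, -0.0], [0.945, -0.326, -0.0], [-0.0, -0.0, -1.0]]
force: [-0.2, 0.5, -0.1]
opening: 0.253
grasp_force: 0.0
```

apply_moves([
  {"x": 0,"y": 0,"z": 1,"rx": 0,"ry": 0,"rz": 0,"claw": 190},
  {"x": 0,"y": 0,"z": 2,"rx": 0,"ry": 0,"rz": 0,"claw": 190},
  {"x": 0,"y": 0,"z": 3,"rx": 0,"ry": 0,"rz": 0,"claw": 190},
  {"x": 0,"y": 0,"z": 4,"rx": 0,"ry": 0,"rz": 0,"claw": 190},
  {"x": 0,"y": 0,"z": 4,"rx": 0,"ry": 0,"rz": 0,"claw": 190},
])

```text
time_s: 9.3
position: [0.6337, 0.2036, -0.0051]
tcp_rot: [[0.326, 0.945, -0.0], [0.945, -0.326, -0.0], [-0.0, -0.0, -1.0]]
force: [0.2, 0.5, 0.4]
opening: 0.255
grasp_force: 0.0
```

Run:
```python
from h import *
s=read_state();R=np.array(s['tcp_rot']);T=np.array(s['position']);print(s['time_s'],T,s['force'])
im,d,W=cloud('scene');L=(W-T)@R*1000
m=(abs(L[...,0])<45)&(abs(L[...,1])<100)&(W[...,2]>.008)&(W[...,2]<.13)
p=L[m];w=W[m]
for a in np.arange(.01,.13,.01):
    k=(w[:,2]>=a)&(w[:,2]<a+.01);print(a.round(3),k.sum(),p[k].mean(0).round() if k.any() else '')
o=cv2.resize(im[200:290,290:400],(770,630)[:2],interpolation=cv2.INTER_CUBIC)[:600]
cv2.imwrite('pics/z2.png',((np.clip(o/255.,0,1)**.5)*255).astype('u1')[:,:,::-1])
```

```text
9.3 [ 0.63374906  0.20358113 -0.00510194] [0.19994195 0.50059188 0.39669642]
0.01 0 
0.02 0 
0.03 68 [ 27.  95. -43.]
0.04 14 [ 26.  96. -46.]
0.05 0 
0.06 1 [  5. -16. -70.]
0.07 34 [  3.  75. -84.]
0.08 150 [ 10.  60. -90.]
0.09 323 [  13.   14. -101.]
0.1 347 [   6.   36. -107.]
0.11 662 [   4.   58. -122.]
0.12 286 [   2.   49. -127.]
```

View pics/z2.png

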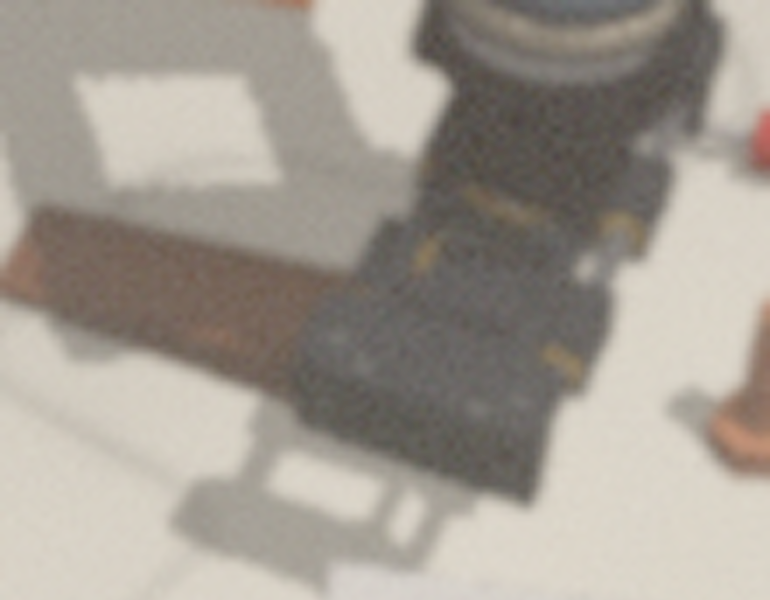

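The picture shows the shim intact, the gripper low behind its heel, and the body's near end over the level bar's edge with clearance (underside ~0.075 m, bar 0.04 m). Feeling further down in 1 mm steps.

apply_moves([
  {"x": 0,"y": 0,"z": 1,"rx": 0,"ry": 0,"rz": 0,"claw": 190},
  {"x": 0,"y": 0,"z": 2,"rx": 0,"ry": 0,"rz": 0,"claw": 190},
  {"x": 0,"y": 0,"z": 3,"rx": 0,"ry": 0,"rz": 0,"claw": 190},
  {"x": 0,"y": 0,"z": 3,"rx": 0,"ry": 0,"rz": 0,"claw": 190},
])

```text
time_s: 9.85
position: [0.6338, 0.2036, -0.0081]
tcp_rot: [[0.326, 0.945, -0.0], [0.945, -0.326, -0.0], [-0.0, -0.0, -1.0]]
force: [0.2, 0.1, -0.3]
opening: 0.254
grasp_force: 0.0
```

apply_moves([
  {"x": 0,"y": 0,"z": 1,"rx": 0,"ry": 0,"rz": 0,"claw": 190},
  {"x": 0,"y": 0,"z": 2,"rx": 0,"ry": 0,"rz": 0,"claw": 190},
  {"x": 0,"y": 0,"z": 3,"rx": 0,"ry": 0,"rz": 0,"claw": 190},
  {"x": 0,"y": 0,"z": 3,"rx": 0,"ry": 0,"rz": 0,"claw": 190},
])

```text
time_s: 10.35
position: [0.6338, 0.2036, -0.0111]
tcp_rot: [[0.326, 0.945, -0.0], [0.945, -0.326, -0.0], [-0.0, -0.0, -1.0]]
force: [-0.3, -0.6, -0.5]
opening: 0.256
grasp_force: 0.0
```

apply_moves([
  {"x": 0,"y": 0,"z": 1,"rx": 0,"ry": 0,"rz": 0,"claw": 190},
  {"x": 0,"y": 0,"z": 2,"rx": 0,"ry": 0,"rz": 0,"claw": 190},
  {"x": 0,"y": 0,"z": 3,"rx": 0,"ry": 0,"rz": 0,"claw": 190},
  {"x": 0,"y": 0,"z": 3,"rx": 0,"ry": 0,"rz": 0,"claw": 190},
])

```text
time_s: 10.85
position: [0.6339, 0.2036, -0.013]
tcp_rot: [[0.326, 0.946, 0.0], [0.946, -0.326, -0.0], [-0.0, 0.0, -1.0]]
force: [-1.4, -0.6, 5.0]
opening: 0.251
grasp_force: 2.6
```

Run:
```python
from h import *
s=read_state();R=np.array(s['tcp_rot']);T=np.array(s['position']);print(s['time_s'],T,s['force'],s['moment'])
im,d,W=cloud('scene');L=(W-T)@R*1000
# near end face of body: lowest points with good support, per tool-y band
for y0 in range(-90,100,15):
    m=(abs(L[...,0])<34)&(L[...,1]>=y0)&(L[...,1]<y0+15)&(W[...,2]>.045)&(W[...,2]<.2)
    if m.sum()>5:print(y0,m.sum(),np.percentile(W[...,2][m],[2,10,50]).round(3))
```

```text
10.85 [ 0.63387114  0.20362311 -0.01303033] [-1.43289976 -0.63802105  5.04232265] [-0.1899332   0.32775278 -0.03061162]
-90 15 [0.072 0.076 0.088]
-75 31 [0.082 0.084 0.087]
-60 14 [0.083 0.083 0.086]
-45 29 [0.09  0.091 0.093]
-30 43 [0.07  0.079 0.093]
-15 56 [0.079 0.084 0.09 ]
0 178 [0.085 0.103 0.13 ]
15 608 [0.091 0.093 0.124]
30 404 [0.087 0.091 0.172]
45 85 [0.086 0.089 0.109]
60 127 [0.109 0.11  0.112]
75 349 [0.07  0.073 0.11 ]
90 263 [0.088 0.095 0.107]
```

Marble contact at TCP z ≈ -0.012 (5 N on the fingers). So with the fingers partly closed, the tips are about 12 mm above the reported TCP. I'll raise 6 mm and approach the heel.

apply_moves([
  {"x": 0,"y": 0,"z": -7,"rx": 0,"ry": 0,"rz": 0,"claw": 190},
  {"x": 0,"y": 0,"z": -7,"rx": 0,"ry": 0,"rz": 0,"claw": 190},
  {"x": -6,"y": -1,"z": -7,"rx": 0,"ry": 0,"rz": 0,"claw": 190},
  {"x": -12,"y": -1,"z": -7,"rx": 0,"ry": 0,"rz": 0,"claw": 190},
  {"x": -16,"y": -1,"z": -7,"rx": 0,"ry": 0,"rz": 0,"claw": 190},
  {"x": -16,"y": -1,"z": -7,"rx": 0,"ry": 0,"rz": 0,"claw": 190},
])

```text
time_s: 11.65
position: [0.6275, 0.1883, -0.0071]
tcp_rot: [[0.326, 0.945, -0.001], [0.945, -0.326, -0.0], [-0.0, -0.0, -1.0]]
force: [-0.8, 0.0, 0.9]
opening: 0.254
grasp_force: 0.0
```

apply_moves([
  {"x": -2,"y": 0,"z": 0,"rx": 0,"ry": 0,"rz": 0,"claw": 190},
  {"x": -4,"y": 0,"z": 0,"rx": 0,"ry": 0,"rz": 0,"claw": 190},
  {"x": -6,"y": 0,"z": 0,"rx": 0,"ry": 0,"rz": 0,"claw": 190},
  {"x": -8,"y": 0,"z": 0,"rx": 0,"ry": 0,"rz": 0,"claw": 190},
])

```text
time_s: 12.15
position: [0.6252, 0.1813, -0.0069]
tcp_rot: [[0.326, 0.945, 0.0], [0.945, -0.326, 0.0], [0.0, 0.0, -1.0]]
force: [0.6, 0.6, 0.2]
opening: 0.257
grasp_force: 0.3
```

```bash
python3 -c "
from h import *
s=read_state();print(s['position'],s['force'],s['moment'],s['opening']);tipmeas()"
```

```text
[ 0.62516149  0.18131672 -0.00692406] [0.62776892 0.5754629  0.19838445] [-0.02108715  0.04866051  0.01463093] 0.2569677247849703
scene 462 [83.7 46.7] 70.09 tip [576.3  40.7] back [604.8 119.3]
top 506 [115.1  42.5] 71.14 tip [571.4  42.8] back [608.6 151.7]
```

Contact: the shim's tip has advanced 1–2 mm and the scene measurement matches the model. Now a constant-curvature arc push, 50 mm, turning -0.69 units.

apply_moves([
  {"x": -5,"y": 0,"z": 0,"rx": 0,"ry": 0,"rz": -0.07,"claw": 190},
  {"x": -10,"y": 0.1,"z": 0,"rx": 0,"ry": 0,"rz": -0.14,"claw": 190},
  {"x": -15,"y": 0.2,"z": 0,"rx": 0,"ry": 0,"rz": -0.21,"claw": 190},
  {"x": -20,"y": 0.3,"z": 0,"rx": 0,"ry": 0,"rz": -0.28,"claw": 190},
  {"x": -25,"y": 0.4,"z": 0,"rx": 0,"ry": 0,"rz": -0.35,"claw": 190},
  {"x": -30,"y": 0.6,"z": 0,"rx": 0,"ry": 0,"rz": -0.42,"claw": 190},
  {"x": -35,"y": 0.8,"z": 0,"rx": 0,"ry": 0,"rz": -0.49,"claw": 190},
  {"x": -40,"y": 1.1,"z": 0,"rx": 0,"ry": 0,"rz": -0.56,"claw": 190},
  {"x": -45,"y": 1.4,"z": 0,"rx": 0,"ry": 0,"rz": -0.63,"claw": 190},
  {"x": -50,"y": 1.7,"z": 0,"rx": 0,"ry": 0,"rz": -0.7,"claw": 190},
])

```text
time_s: 13.5
position: [0.6104, 0.1331, -0.0069]
tcp_rot: [[0.255, 0.967, 0.0], [0.967, -0.255, 0.0], [0.0, 0.0, -1.0]]
force: [-0.3, 0.7, -0.2]
opening: 0.255
grasp_force: 0.5
```

```bash
cat >> h.py <<'E'
def report():
    s=read_state();R=np.array(s['tcp_rot']);T=np.array(s['position'])*1000;C=T-79.5*R[:,0]
    print(s['time_s'],T.round(1),'ang',np.degrees(np.arctan2(R[1,0],R[0,0])).round(2),'C',C.round(1)[:2],'F',np.round(s['force'],1),'g',s['grasp_force'])
    d=np.array([-.1677,-.986]);e=C[:2]-[583.1,-6.2];print('model: foot ahead by',-(e@d).round(1),'lat',(e@[.986,-.1677]).round(1))
    for n in('scene','top'):
        im,_,W=cloud(n);X,Y,Z=np.moveaxis(W,-1,0)
        m=(Z>.028)&(Z<.062)&(X>.4)&(X<.72)&(Y>-.32)&(Y<.03)&(im.min(-1)>(85 if n=='top' else 120))
        k=cv2.connectedComponentsWithStats(m.astype('u1'));m=k[1]==1+k[2][1:,4].argmax();p=W[m];q=(p[:,:2]-[.563,-.1245])@d
        f=np.polyfit(q,p[:,2],1);r=abs(p[:,2]-np.polyval(f,q))<.004;f=np.polyfit(q[r],p[r,2],1);print(n,'tilt slope',f.round(4),len(q))
E
python3 -c "
from h import *
report();tipmeas()"
```

```text
13.5 [610.4 133.1  -6.9] ang 75.22 C [590.1  56.3] F [-0.3  0.7 -0.2] g 0.5169412354007363
model: foot ahead by 62.7 lat -3.6
scene tilt slope [0.0694 0.0452] 2375
top tilt slope [0.0679 0.0467] 2845
scene 346 [64.6 45.4] 75.33 tip [578.7   8.2] back [595.1  70.8]
top 359 [77.8 42.4] 76.34 tip [575.5  19.6] back [593.8  95.2]
```

The shim follows (measured angle 75.3°, model 75.2°). Next 40 mm.

apply_moves([
  {"x": -4,"y": 0,"z": 0,"rx": 0,"ry": 0,"rz": -0.07,"claw": 190},
  {"x": -8,"y": 0,"z": 0,"rx": 0,"ry": 0,"rz": -0.14,"claw": 190},
  {"x": -12,"y": 0.1,"z": 0,"rx": 0,"ry": 0,"rz": -0.21,"claw": 190},
  {"x": -16,"y": 0.2,"z": 0,"rx": 0,"ry": 0,"rz": -0.28,"claw": 190},
  {"x": -20,"y": 0.4,"z": 0,"rx": 0,"ry": 0,"rz": -0.35,"claw": 190},
  {"x": -24,"y": 0.5,"z": 0,"rx": 0,"ry": 0,"rz": -0.42,"claw": 190},
  {"x": -28,"y": 0.7,"z": 0,"rx": 0,"ry": 0,"rz": -0.49,"claw": 190},
  {"x": -32,"y": 0.9,"z": 0,"rx": 0,"ry": 0,"rz": -0.56,"claw": 190},
  {"x": -36,"y": 1.2,"z": 0,"rx": 0,"ry": 0,"rz": -0.63,"claw": 190},
  {"x": -40,"y": 1.4,"z": 0,"rx": 0,"ry": 0,"rz": -0.7,"claw": 190},
])

```text
time_s: 14.95
position: [0.6014, 0.0941, -0.007]
tcp_rot: [[0.184, 0.983, -0.0], [0.983, -0.184, -0.0], [-0.0, -0.0, -1.0]]
force: [-0.4, 1.5, -1.9]
opening: 0.256
grasp_force: 0.9
```

```bash
python3 -c "
from h import *
report();tipmeas()"
```

```text
14.95 [601.4  94.1  -7. ] ang 79.42 C [586.8  15.9] F [-0.4  1.5 -1.9] g 0.9481903212144971
model: foot ahead by 22.4 lat -0.0
scene tilt slope [0.0303 0.0451] 2044
top tilt slope [0.0293 0.0468] 2488
scene 130 [22.8 47.3] 86.37 tip [588.1   7.4] back [589.5  30.1]
top 147 [31.2 42. ] 83.55 tip [583.7  17.4] back [587.2  48.4]
```

The plate is rising: tilt 0.030, which calls for about 22 mm more, matching the model (22.4 mm). Pushing 17 mm slowly.

apply_moves([
  {"x": -2,"y": 0,"z": 0,"rx": 0,"ry": 0,"rz": -0.03,"claw": 190},
  {"x": -4,"y": 0,"z": 0,"rx": 0,"ry": 0,"rz": -0.06,"claw": 190},
  {"x": -6,"y": 0,"z": 0,"rx": 0,"ry": 0,"rz": -0.09,"claw": 190},
  {"x": -8,"y": 0.1,"z": 0,"rx": 0,"ry": 0,"rz": -0.12,"claw": 190},
  {"x": -10,"y": 0.1,"z": 0,"rx": 0,"ry": 0,"rz": -0.15,"claw": 190},
  {"x": -12,"y": 0.1,"z": 0,"rx": 0,"ry": 0,"rz": -0.15,"claw": 190},
  {"x": -14,"y": 0.1,"z": 0,"rx": 0,"ry": 0,"rz": -0.15,"claw": 190},
  {"x": -16,"y": 0.1,"z": 0,"rx": 0,"ry": 0,"rz": -0.15,"claw": 190},
  {"x": -17,"y": 0.1,"z": 0,"rx": 0,"ry": 0,"rz": -0.15,"claw": 190},
  {"x": -17,"y": 0.1,"z": 0,"rx": 0,"ry": 0,"rz": -0.15,"claw": 190},
])

```text
time_s: 16.4
position: [0.5986, 0.0774, -0.0069]
tcp_rot: [[0.169, 0.986, 0.0], [0.986, -0.169, -0.0], [-0.0, 0.0, -1.0]]
force: [1.4, 2.4, 2.1]
opening: 0.252
grasp_force: 1.2
```

```bash
python3 -c "
from h import *
report()"
```

```text
16.4 [598.6  77.4  -6.9] ang 80.3 C [585.2  -0.9] F [1.4 2.4 2.1] g 1.244360525161028
model: foot ahead by 5.6 lat 1.2
scene tilt slope [0.0063 0.0451] 1989
top tilt slope [0.0066 0.0466] 2435
```

Tilt is 0.0065, so about 4 mm to go.

apply_moves([
  {"x": -1,"y": 0,"z": 0,"rx": 0,"ry": 0,"rz": 0,"claw": 190},
  {"x": -2,"y": 0,"z": 0,"rx": 0,"ry": 0,"rz": 0,"claw": 190},
  {"x": -3,"y": 0,"z": 0,"rx": 0,"ry": 0,"rz": 0,"claw": 190},
  {"x": -4,"y": 0,"z": 0,"rx": 0,"ry": 0,"rz": 0,"claw": 190},
  {"x": -4,"y": 0,"z": 0,"rx": 0,"ry": 0,"rz": 0,"claw": 190},
])

```text
time_s: 17.12
position: [0.5977, 0.0735, -0.007]
tcp_rot: [[0.169, 0.986, -0.0], [0.986, -0.169, -0.0], [-0.0, -0.0, -1.0]]
force: [0.7, 3.0, 2.2]
opening: 0.257
grasp_force: 1.3
```

```bash
python3 -c "
from h import *
report()"
```

```text
17.125 [597.7  73.5  -7. ] ang 80.29 C [584.3  -4.8] F [0.7 3.  2.2] g 1.2980587407946587
model: foot ahead by 1.6 lat 0.9
scene tilt slope [0.0007 0.0452] 1958
top tilt slope [-0.0006  0.0469] 2403
```

The plate reads level (±0.0007). Backing straight off, then rising.

apply_moves([
  {"x": 4,"y": 0,"z": 0,"rx": 0,"ry": 0,"rz": 0,"claw": 190},
  {"x": 12,"y": 0,"z": 0,"rx": 0,"ry": 0,"rz": 0,"claw": 190},
  {"x": 25,"y": 0,"z": 0,"rx": 0,"ry": 0,"rz": 0,"claw": 190},
  {"x": 40,"y": 0,"z": 0,"rx": 0,"ry": 0,"rz": 0,"claw": 190},
  {"x": 40,"y": 0,"z": -20,"rx": 0,"ry": 0,"rz": 0,"claw": 190},
  {"x": 40,"y": 0,"z": -60,"rx": 0,"ry": 0,"rz": 0,"claw": 190},
  {"x": 40,"y": 0,"z": -110,"rx": 0,"ry": 0,"rz": 0,"claw": 190},
  {"x": 40,"y": 0,"z": -160,"rx": 0,"ry": 0,"rz": 0,"claw": 190},
  {"x": 40,"y": 0,"z": -200,"rx": 0,"ry": 0,"rz": 0,"claw": 190},
  {"x": 40,"y": 0,"z": -200,"rx": 0,"ry": 0,"rz": 0,"claw": 190},
])

```text
time_s: 18.48
position: [0.6073, 0.1132, 0.1987]
tcp_rot: [[0.168, 0.986, 0.01], [0.986, -0.168, -0.0], [0.002, 0.01, -1.0]]
force: [-0.6, 0.5, 0.5]
opening: 0.257
grasp_force: 0.0
```

apply_moves([
  {"x": 40,"y": -30,"z": 0,"rx": 0,"ry": 0,"rz": 0,"claw": 190},
  {"x": 90,"y": -60,"z": 0,"rx": 0,"ry": 0,"rz": 0,"claw": 190},
  {"x": 140,"y": -90,"z": 0,"rx": 0,"ry": 0,"rz": 0,"claw": 190},
  {"x": 180,"y": -100,"z": 0,"rx": 0,"ry": 0,"rz": 0,"claw": 190},
  {"x": 180,"y": -100,"z": 0,"rx": 0,"ry": 0,"rz": 0,"claw": 190},
  {"x": 180,"y": -100,"z": 0,"rx": 0,"ry": 0,"rz": 0,"claw": 190},
])

```text
time_s: 19.23
position: [0.5358, 0.3067, 0.1925]
tcp_rot: [[0.168, 0.986, -0.001], [0.986, -0.168, -0.001], [-0.002, -0.001, -1.0]]
force: [-0.2, -0.5, -0.2]
opening: 0.259
grasp_force: 0.0
```

```bash
python3 -c "
from h import *
report();tipmeas()
im,_,_=cloud('scene');cv2.imwrite('pics/end.png',np.clip(im[:,:,::-1]*1.4,0,255).astype('u1'))"
```

```text
19.225 [535.8 306.7 192.5] ang 80.31 C [522.4 228.3] F [-0.2 -0.5 -0.2] g 0.0
model: foot ahead by 221.0 lat -99.2
scene tilt slope [0.0017 0.0451] 2484
top tilt slope [-0.0011  0.0468] 3079
scene 363 [55.7 48.6] 79.2 tip [586.3   8. ] back [596.7  62.7]
top 222 [45.6 41.9] 80.11 tip [582.2  18.3] back [590.   63.3]
```

View pics/end.png

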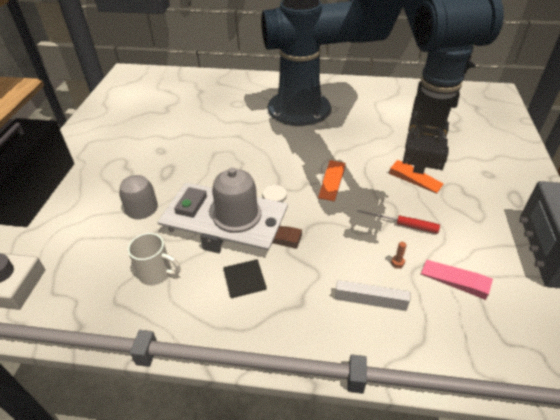

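The shim (285,236) sits under the short-foot end, the plate is level, the bystanders are where they were, and the arm is clear. Handing in.

```bash
python3 -c "
from rig import *
print(hand_in())"
```

```text
the job is handed in; nothing more can be done
None
```

The shim was pushed along the marble under the short foot, the plate measured level to within about 0.002 rad, the arm backed clear, and the job was handed in at about 19 s of the 64 s allowed; no verdict came back.

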